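# Pack the movement tin under the cantilever tray of the parts box

### The arm

A 6-joint arm with a two-finger parallel gripper is mounted at the origin on the work surface. World frame = base frame: x ahead of the robot, y to its left, z up, the work surface at z = 0. Lengths are in mm, angles in rad, forces in N, time in s.
With the tool pointing down it reaches from about 350 to 850 mm from the base axis. Payload 8.1 kg.
Tool frame: the origin (TCP) lies between the finger pads; the fingertips stand 14 mm ahead of it and the grasp point (between the pads) lies 5 mm behind it; z points along the fingers, y is the line along which they close (so a half turn about z gives the same grasp; the last joint's range is limited). The gripper opens to 93 mm and grips with 3 to 60 N. Pads are 15 mm wide; open, the fingers measure 128 mm over their backs; the gripper's body (75 mm by 188 mm) begins 65 mm behind the grasp point.
Start: joints at [1.129, 0.13, 1.488, -0, 1.523, -0.085], TCP at [209.545, 562.224, 232.635] pointing down, gripper open.
Joint ranges: [-2.96, 2.96], [-0.89, 2.26], [0.02, 2.5], [-1.34, 4.48], [0, 2.73], [-2.66, 2.66]. Speed limits (rad/s): [2.39, 2.39, 2.79, 3.14, 3.14, 3.14].

### API

Orientations are given as a unit quaternion [x, y, z, w].
In Python, from cell import robot, eyes gives the robot as it stands. The module is installed in compiled form; this text tells all that it offers.
- The arm moves only by the tool arm_command, never from a script. Its argument "plan" is a list of rows, each a list of 4 numbers: the shift along the tool's x, y, z in mm, then the turn about the tool's z in degrees. A call has 1 to 5 rows; each row is the pose to reach, as a shift and turn from the pose commanded when the call began, along the tool's axes at that moment; what a row does not reach only later rows make up. A row lasts 1/10 s, in which the tool goes at most 50 mm and 8.59 degrees, less where a joint would pass 70% of its speed; a pose out of reach is approached as far as the arm can. A call with a gripper value outside its range is refused whole. "fingers" is the opening, from 0 (shut) to 1 (fully open), set as the call begins (left out, the last holds). The fingers move at their own pace and stop on an object; "squeeze" is the grip in N (left out, the last holds). Time passes only in rows, so rows that repeat a pose let the fingers close. It gives the time, the measured TCP pose, the force, the opening and the grip force at its end, in the units of the state.
- robot.sense(): the state, without advancing time (a new reading comes with each control period).
- eyes.read_camera(name): name is "scene" or "top"; returns a dict with "pixels" (420x560x3 uint8, red, green, blue), "z_map" (420x560 float32, mm along the optical axis (not along the pixel's ray), 0 where there is no reading), "fovy" (degrees; the focal length in pixels is half the picture's height over the tangent of half this angle, whatever the lens; pixels are square), "cx", "cy" (the principal point, pixels), "k1" (the pictures are not rectified: a ray, as slopes to the right and down, at radius r is drawn at 1 + k1 r^2 times it, then the intrinsics apply), "cam_to_world" (4x4, takes a point from camera to world coordinates). Camera axes: x right, y down, z forward; pixel columns grow to the right and rows downward; lengths in mm; the calibration is good to about 2 mm. A picture is of the moment at which its call begins.
- robot.finish_job(): hands the job in; it is judged then, once.
The state is a dict: "t": time; "joint_pos": joint angles; "joint_velocities": joint speeds; "tau": joint torques, N m; "ee_pos": TCP position; "tool_rot": TCP orientation; "force": force on the tool from outside, world axes, zero at the start; "ft_torque": the same for the moment, N m; "gripper_width": finger opening in mm; "grip_force": force on a finger pad.
Only numpy, scipy, OpenCV 4.12 (cv2) and the standard library are available. Lean on these libraries where they do the work, as an engineer would, in place of code of your own. Each camera call takes 0.05 s, during which the arm holds its last target. There are 200 camera calls.

### The job

First move the oil bottle and the press die off the wooden stand so that both stand on the grey felt mat; then swing the parts box's top tray up and fully over, take the round tin from behind where they stood and set it in the middle of the felt disc on the floor of the box, and let go. Then swing the tray back down over the box and put the bottle and the die each back on the very spot of the stand where it stood at the start. Keep all three upright throughout and leave the loupe and the movement holder alone.

Things in the scene. Friction and masses are not known exactly. Their poses are not given: they have to be found in the camera images.
- tin_center (a point): Round flat steel movement tin, 42 mm diameter, 20 mm high, 60 g, with a pale paper disc on its top. The point is its centre, 10 mm above its underside; z up. It stands on the wooden stand, behind and between the bottle and the die, too close to them and the back rail to be gripped until both are gone.
- bottle_center (a point): Small amber glass oil bottle, 85 mm high, about 90 g: body 38 mm diameter up to 48 mm above its underside, shoulder, then a black cap 21 mm in diameter from 60 to 85 mm, by which it is best gripped. The point is its centre, 42.5 mm above its underside; z up. It stands on one of the two front felt discs of the stand, left or right.
- die_center (a point): Press die: aluminium foot 40 mm diameter and 22 mm high, thin stem 16 mm in diameter, black knob 24 mm in diameter from 44 to 70 mm above its underside, by which it is best gripped; 70 mm high, about 140 g. The point is its centre, 35 mm above its underside; z up. It stands on the other front felt disc of the stand.
- stand: Fixed pale wooden stand: base 120 (x) x 160 (y) x 8 mm high, with a 6 mm thick back rail along its far (+x) edge, 30 mm high over the bench. Three grey felt discs mark its places. Origin at the centre of its underside, on the bench (z = 0).
- mat: Grey felt mat fixed on the bench, the side area: 120 (x) x 190 (y) mm, 4 mm thick; origin at the centre of its underside, on the bench (z = 0).
- seat (a point): Centre of the felt disc (50 mm diameter) on the parts box's inner floor, 5 mm above the bench; hidden while the tray is down. Its axes are the box's: x towards where the tray swings, z up. Box: grey, fixed, 140 (x) x 150 (y) x 50 mm high, walls 5 mm, open on top; the disc lies 10 mm to -x of the box's centre.
- tray_handle (a point): Middle of the bar handle of the box's top tray: round steel bar 10 mm thick, 68 mm long, along y, 45 mm above the tray's underside (axes of the box; the tray always stays level). Tray: grey, 140 x 150 mm, walls 20 mm high, 180 g, lying over the box; when down its handle is 10 mm to +x of the felt disc's centre.
- tray_arm (a joint): Angle q (rad) of the parallel 80 mm cantilever arms carrying the tray: 0 lowered over the box, 2.094 swung up and over to the stop on the box's +x side. The handle then moves by 0.08*(cos(2.618-q)+0.866) m along the box's x and rises 0.08*(sin(2.618-q)-0.5) m: 139 mm over in all, ending at the same height. Light (2 N); beyond the middle (1.05) its weight takes it to that end, where it stays.
- loupe: Bystander: black watchmaker's loupe, conical, 34 mm diameter, 30 mm high; origin at the centre of its underside.
- holder: Bystander: movement holder, two steel bars with three black blocks, 82 x 38 x 12 mm; origin at the centre of its underside.
Mind the look-alikes: they are no part of the job. Of the things like the part that bears die_center, leave any that is green, purple or yellow; of the rest the larger one is meant.

How it is judged (in metres and radians):
On the way, in this order (a step that is already met when the one before it is completed fails the run):
1. the bottle and the die both stand upright and at rest on the mat (x of bottle_center in the frame of mat between -0.06 and 0.06 m and y of bottle_center in the frame of mat between -0.095 and 0.095 m and z of bottle_center in the frame of mat between 0.0385 and 0.0525 m and angle between each of bottle_center, die_center's own z axis and vertical below 0.15 rad and angular speed of each of bottle, die below 0.3 rad/s and linear speed of each of bottle, die below 0.02 m/s and x of die_center in the frame of mat between -0.06 and 0.06 m and y of die_center in the frame of mat between -0.095 and 0.095 m and z of die_center in the frame of mat between 0.031 and 0.045 m), for 0.2 s.
2. the tray is fully raised and the tin stands on the felt disc in the box, released (horizontal distance between tin_center and seat below 0.012 m and z of tin_center in the frame of seat between 0.006 and 0.016 m and angle between tin_center's own z axis and vertical below 0.12 rad and linear speed of tin below 0.02 m/s and value of joint tray_arm above 1.9 rad and contact force between the fingers and tin below 0.05 N), for 0.2 s.
At the end, for the whole second after the job is handed in: The tray is down over the box (arm angle below 0.06 rad); the tin stands flat on the box's floor, its centre within 12 mm of the disc's; the bottle and the die stand upright, each within 12 mm of where it stood at the start; all is released and at rest (horizontal distance between tin_center and seat below 0.012 m and z of tin_center in the frame of seat between 0.006 and 0.016 m and angle between each of tin_center, bottle_center, die_center's own z axis and vertical below 0.12 rad and linear speed of each of tin, bottle, die below 0.02 m/s and distance of each of bottle_center, die_center from where it was at the start of the episode below 0.012 m and angular speed of each of bottle, die below 0.3 rad/s and value of joint tray_arm below 0.06 rad and contact force between the fingers and anything else below 0.05 N); the robot touches nothing.
It fails at once if the loupe or the movement holder is moved by more than 15 mm (distance of any of loupe, holder from where it was at the start of the episode above 0.015 m).
It fails at once if the bottle, the die or the tin is tipped by more than 40 degrees (angle between any of bottle_center, die_center, tin_center's own z axis and vertical above 0.7 rad).
It also fails if it takes over 141 s, if anything falls off the work surface, if the arm or the gripper's body presses on something with over 40 N, if the wrist force passes 120 N, or if a joint passes its speed limit or range.

## Working session

There is one attempt and no reset: what is moved stays moved. The work goes in short steps, Python scripts to look and compute and a tool call to move; the robot and the scene stay as the last step left them, time stands still between calls to the robot, and variables do not carry over. Pictures are saved under pics/ and viewed, at most 14 in all, crops included, and the job is handed in when it is done.

Besides the shell and the picture viewer there is one more tool, called after "Request:" by a JSON object that holds its "fn" and its "kwargs". arm_command: Moves the arm, as the interface text tells. Its arguments: {"type":"object","properties":{"plan":{"type":"array"},"fingers":{"type":"number"},"squeeze":{"type":"number"}},"required":["plan"]}

```bash
mkdir -p pics; cat > h.py <<'E'
import numpy as np, cv2
from cell import robot, eyes
def cam(n,save=None):
    d=eyes.read_camera(n)
    if save: cv2.imwrite('pics/'+save+'.png',d['pixels'][:,:,::-1])
    h,w=d['z_map'].shape
    f=h/2/np.tan(np.radians(d['fovy'])/2)
    u,v=np.meshgrid(np.arange(w),np.arange(h))
    a=(u-d['cx'])/f;b=(v-d['cy'])/f
    x,y=a.copy(),b.copy()
    for _ in range(10):
        s=1+d['k1']*(x*x+y*y); x=a/s;y=b/s
    z=d['z_map']; P=np.stack([x*z,y*z,z,np.ones_like(z)],-1)@d['cam_to_world'].T
    d['P']=P[...,:3]; d['ok']=z>0
    return d
E
python3 - <<'E'
from h import *
for n in('top','scene'):
    d=cam(n,n+'0'); np.savez(n+'0.npz',P=d['P'],px=d['pixels'],ok=d['ok'])
    print(n,d['cam_to_world'][:3].round(2).tolist(),d['fovy'],d['k1'])
s=robot.sense();print(s)
E
```

```text
top [[0.01, -0.99, 0.13, 426.15], [-1.0, -0.0, 0.03, -16.34], [-0.02, -0.13, -0.99, 1020.3]] 55.14809292452182 -0.10459437357239532
scene [[-0.01, 0.65, -0.76, 1230.85], [1.0, -0.01, -0.02, 20.65], [-0.02, -0.76, -0.65, 657.04]] 47.96681170400867 -0.07349624450216434
{'t': 0.1, 'joint_pos': array([ 1.12860063e+00,  1.31109711e-01,  1.48916596e+00,  1.16186055e-05,
        1.52301210e+00, -8.54218416e-02]), 'joint_velocities': array([ 0.00077555, -0.00242525, -0.00114146,  0.00069521,  0.00084805,
        0.00103273]), 'tau': array([ 1.23859831e-03, -5.61331594e+01, -4.93104315e+01,  7.70104746e-02,
        2.90012575e-02, -5.00295869e-06]), 'ee_pos': array([209.32649386, 561.77247432, 231.68038707]), 'tool_rot': array([ 1.77442545e-01,  9.84130797e-01, -8.16720852e-04, -2.26609944e-04]), 'force': array([-0.35966361,  0.4032788 ,  0.17361734]), 'ft_torque': array([0.05288103, 0.02112658, 0.02179163]), 'grip_force': 0.0, 'gripper_width': 92.9258906114238}
```

View pics/top0.png

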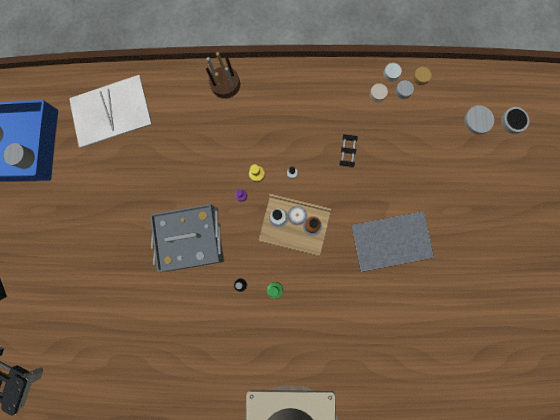

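View pics/scene0.png

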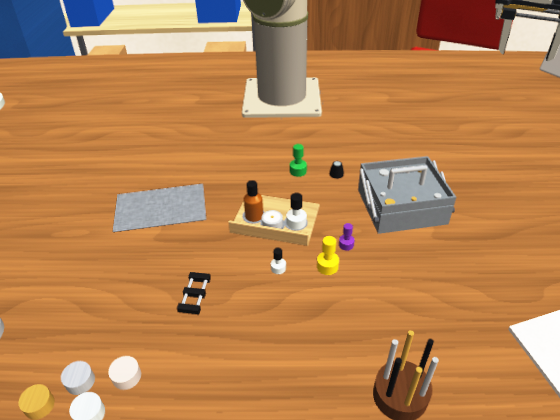

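The top view shows the stand at (295,225) with the die (278,216), tin (297,215) and bottle (313,225). The mat is at (393,241), the tray and box at (187,238) with the handle at (182,237), the loupe at (240,285) and the holder at (348,150). The green, yellow, purple and small white dies are look-alikes.

```bash
python3 - <<'E'
from h import *
for n in('top','scene'):
    D=np.load(n+'0.npz');P,ok,px=D['P'],D['ok'],D['px'].astype(int)
    if n=='top':
        def at(u,v):return P[v,u].round(0)
        for k,(u,v) in dict(die=(278,216),tin=(297,215),bot=(313,225),mat=(393,241),tray=(187,250),handle=(182,237),h1=(168,238),h2=(197,236),loupe=(240,285),holder=(348,150),small=(292,172),green=(275,290)).items(): print(k,at(u,v))
    # mat & stand rect by height/colour
    X,Y,Z=P[...,0],P[...,1],P[...,2]
    grey=(px.max(-1)-px.min(-1)<25)
    m=ok&grey&(Z<12)&(Z>-5)&(Y<-100)&(Y>-400)&(X>300)&(X<560)&(px.mean(-1)>60)
    lab=cv2.connectedComponentsWithStats(m.astype(np.uint8)); i=1+lab[2][1:,4].argmax()
    q=np.c_[X,Y][:0] if 0 else np.c_[X[lab[1]==i],Y[lab[1]==i]].astype(np.float32)
    print(n,'mat',cv2.minAreaRect(q),np.median(Z[lab[1]==i]))
    for nm,lo,hi,c in(('bottle cap',84,100,None),('dieknob',70,83,None),('tin',22,33,'w'),('stand',5,14,None)):
        m=ok&(Z>lo)&(Z<hi)&(X>370)&(X<560)&(Y>-130)&(Y<90)
        if c: m&=(px.min(-1)>120)&grey
        l=cv2.connectedComponentsWithStats(m.astype(np.uint8))
        for j in range(1,l[0]):
            if l[2][j,4]>15:
                s=l[1]==j;q=np.c_[X[s],Y[s]].astype(np.float32)
                print(n,nm,s.sum(),np.round(cv2.minEnclosingCircle(q)[0],1),round(cv2.minEnclosingCircle(q)[1],1),'med',np.median(q,0).round(1),'z',np.percentile(Z[s],[10,50,95]).round(1), 'rect',[np.round(a,2) for a in cv2.minAreaRect(q)] if nm=='stand' else '')
    m=ok&(Z>60)&(Z<120)&(X>320)&(X<520)&(Y<380)&(Y>130)
    l=cv2.connectedComponentsWithStats(m.astype(np.uint8))
    for j in range(1,l[0]):
        if l[2][j,4]>10:
            s=l[1]==j;q=np.c_[X[s],Y[s]].astype(np.float32)
            print(n,'box',s.sum(),cv2.minAreaRect(q),np.percentile(Z[s],[5,50,95]).round(0))
    big=cv2.resize(D['px'][180:300,120:460] if n=='top' else D['px'][140:280,100:470],None,fx=2.15,fy=2.15,interpolation=cv2.INTER_CUBIC)
    if n=='top': cv2.imwrite('pics/topc.png',big[:,:,::-1])
E
```

```text
die [533.  31.  78.]
tin [541. -14.  29.]
bot [510. -51.  94.]
mat [ 478. -256.    5.]
tray [452. 251.  59.]
handle [480. 252. 101.]
h1 [478. 285. 101.]
h2 [484. 220.  88.]
loupe [368. 125.  30.]
holder [ 712. -145.   12.]
small [645.  -1.  50.]
green [360.  37.  69.]
top mat ((478.96588134765625, -256.00494384765625), (120.35550689697266, 192.53518676757812), 10.677372932434082) 4.217877513597045
top bottle cap 66 [517.1 -50.8] 10.2 med [517.2 -51.1] z [90.7 93.3 96. ] rect 
top dieknob 78 [539.1  34.6] 11.8 med [538.5  35.4] z [76.  78.3 81.7] rect 
top tin 72 [538.4  34.8] 19.5 med [530.7  28.1] z [28.8 30.9 32.7] rect 
top tin 191 [543. -13.] 20.6 med [541.1 -11.4] z [26.5 28.8 32. ] rect 
top stand 1857 [515.3  -7. ] 95.6 med [497.7 -11.5] z [ 6.4  8.5 11.5] rect [array([516.36,  -5.88]), array([160.1 , 114.47]), np.float64(76.34)]
top box 507 ((471.1429748535156, 254.6603240966797), (121.62244415283203, 167.84765625), 9.994729042053223) [61. 71. 75.]
top box 11 ((510.1485595703125, 206.14212036132812), (8.793805122375488, 6.915626049041748), 47.061458587646484) [60. 61. 62.]
to
[... 1182 characters left out ...]
), np.float64(81.57)]
scene stand 204 [509.  -58.6] 40.2 med [524.1 -76.7] z [ 8.9 10.3 12.8] rect [array([509.44, -59.87]), array([63.71, 55.78]), np.float64(73.52)]
scene stand 25 [557.6 -89.5] 8.4 med [557.7 -91.4] z [ 5.3  8.9 12.4] rect [array([557.17, -89.42]), array([16.66,  3.85]), np.float64(80.07)]
scene box 1226 ((470.48150634765625, 253.75047302246094), (122.09806060791016, 167.86720275878906), 8.784520149230957) [ 61.  71. 102.]
scene box 16 ((509.5061340332031, 205.87940979003906), (9.40391731262207, 9.227995872497559), 40.76646423339844) [60. 61. 63.]
scene box 20 ((514.5736694335938, 312.5086364746094), (8.194483757019043, 15.048367500305176), 8.260738372802734) [60. 61. 62.]
```

View pics/topc.png

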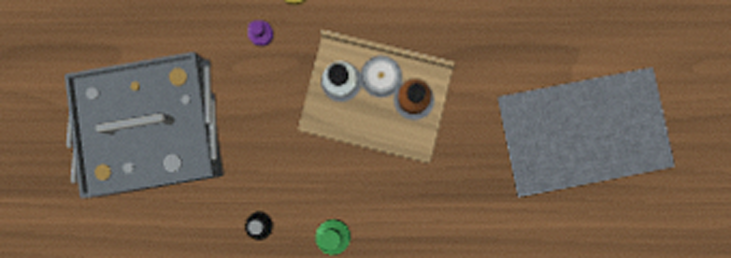

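```bash
python3 - <<'E'
from h import *
c,s=np.cos(np.radians(10)),np.sin(np.radians(10))
for n in('top','scene'):
    D=np.load(n+'0.npz');P,ok=D['P'],D['ok']
    d=P-np.array([481,256,0]);x=d[...,0]*c+d[...,1]*s;y=-d[...,0]*s+d[...,1]*c
    for sg in(1,-1):
        m=ok&(P[...,2]>12)&(sg*y>77)&(sg*y<95)&(abs(x)<110)
        for a in range(-90,90,15):
            k=m&(x>=a)&(x<a+15)
            if k.sum(): print(n,sg,a,k.sum(),np.percentile(P[...,2][k],[10,50,90]).round())
E
```

```text
top 1 -75 1 [60. 60. 60.]
top 1 -60 11 [70. 72. 74.]
top 1 -45 14 [65. 68. 70.]
top 1 -30 6 [57. 61. 63.]
top 1 -15 15 [70. 71. 74.]
top 1 0 12 [61. 65. 66.]
top 1 15 3 [56. 57. 58.]
top 1 30 1 [69. 69. 69.]
top 1 60 1 [69. 69. 69.]
top -1 -60 7 [72. 73. 75.]
top -1 -45 13 [64. 67. 71.]
top -1 -30 17 [55. 59. 64.]
top -1 -15 28 [46. 61. 74.]
top -1 0 30 [39. 61. 67.]
top -1 15 24 [32. 54. 60.]
top -1 30 15 [43. 46. 51.]
top -1 45 14 [31. 37. 40.]
top -1 60 8 [32. 36. 37.]
scene 1 -60 9 [71. 72. 74.]
scene 1 -45 11 [65. 69. 71.]
scene 1 -15 13 [69. 72. 73.]
scene 1 0 6 [65. 67. 68.]
scene 1 15 1 [71. 71. 71.]
scene 1 45 1 [70. 70. 70.]
scene 1 60 11 [28. 35. 38.]
scene -1 -60 11 [71. 74. 75.]
scene -1 -45 25 [63. 67. 71.]
scene -1 -30 25 [54. 58. 63.]
scene -1 -15 45 [47. 55. 74.]
scene -1 0 54 [39. 57. 67.]
scene -1 15 50 [33. 52. 58.]
scene -1 30 29 [42. 46. 51.]
scene -1 45 29 [34. 38. 43.]
scene -1 60 16 [30. 34. 37.]
```

```bash
python3 - <<'E'
import numpy as np,cv2
px=np.load('scene0.npz')['px'][140:250,330:480]
cv2.imwrite('pics/boxs.png',cv2.resize(px,None,fx=5,fy=5,interpolation=cv2.INTER_CUBIC)[:,:,::-1])
E
```

```text
(no output)
```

View pics/boxs.png

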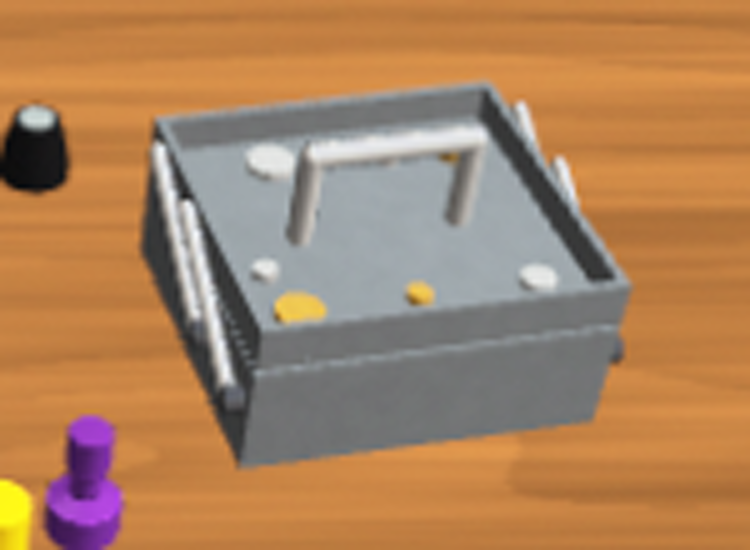

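The arms are high at -x and low at +x, so the box's yaw is about +10° and the tray swings away from the robot. Next is the bottle.

```bash
cat >> h.py <<'E'
from scipy.spatial.transform import Rotation as Ro
def to(*targets):
    """targets (x,y,z,toolY angle deg); prints shift from current pose, tool axes; each one also from the previous (after its turn)"""
    s=robot.sense();p=np.array(s['ee_pos']);R=Ro.from_quat(s['tool_rot']).as_matrix()
    a=np.degrees(np.arctan2(R[1,1],R[0,1]))
    print('t',round(s['t'],2),'tcp',p.round(1),'ang',round(a,2),'w',round(s['gripper_width'],1))
    for x,y,z,b in targets:
        t=np.radians(a);yv=np.array([np.cos(t),np.sin(t),0]);xv=np.array([-yv[1],yv[0],0])
        d=np.array([x,y,z])-p; turn=(a-b+90)%180-90
        print('->',(x,y,z,b),'shift',round(d@xv,1),round(d@yv,1),round(-d[2],1),'turn',round(turn,1))
        p=np.array([x,y,z],float);a=a-turn
E
python3 -c "
from h import *
to((517,-52,180,76),(517,-52,77,76))"
```

```text
t 0.1 tcp [209.3 561.8 231.7] ang 69.56 w 92.9
-> (517, -52, 180, 76) shift -502.7 -467.7 51.7 turn -6.4
-> (517, -52, 77, 76) shift 0.0 0.0 103.0 turn 0.0
```

Request:
{"fn": "arm_command", "kwargs": {"plan": [[-34,-31,0,0],[-68,-62,0,0],[-102,-93,0,0],[-136,-124,0,0],[-170,-155,0,0]], "fingers": 0.55, "squeeze": 15}}

```text
t: 0.6
ee_pos: [314.9, 355.8, 232.2]
tool_rot: [0.177, 0.984, -0.0, -0.0]
force: [0.8, 0.9, 1.0]
gripper_width: 57.5
grip_force: 0.0
```

Request:
{"fn": "arm_command", "kwargs": {"plan": [[-34,-31,0,0],[-68,-62,0,0],[-102,-93,0,0],[-136,-124,0,0],[-170,-155,0,0]]}}

```text
t: 1.1
ee_pos: [420.1, 151.2, 232.5]
tool_rot: [0.177, 0.984, 0.0, -0.0]
force: [0.5, 1.0, 0.1]
gripper_width: 51.0
grip_force: 0.0
```

Request:
{"fn": "arm_command", "kwargs": {"plan": [[-34,-31,10,0],[-68,-62,20,-2],[-102,-93,30,-4],[-136,-124,40,-6.4],[-163,-158,52,-6.4]]}}

```text
t: 1.6
ee_pos: [518.2, -53.9, 180.1]
tool_rot: [0.122, 0.993, 0.0, 0.0]
force: [-0.4, 0.4, 0.2]
gripper_width: 51.2
grip_force: 0.0
```

```bash
python3 -c "
from h import *
to((517,-52,120,76),(517,-52,77,76))"
```

```text
t 1.6 tcp [518.2 -53.9 180.1] ang 76.03 w 51.2
-> (517, -52, 120, 76) shift 1.6 1.6 60.1 turn 0.0
-> (517, -52, 77, 76) shift 0.0 0.0 43.0 turn 0.0
```

Request:
{"fn": "arm_command", "kwargs": {"plan": [[1.5,1.5,40,0],[1.5,1.5,75,0],[1.5,1.5,95,0],[1.5,1.5,103,0],[1.5,1.5,103,0]]}}

```text
t: 2.1
ee_pos: [515.2, -49.9, 76.3]
tool_rot: [0.122, 0.993, 0.0, -0.001]
force: [0.8, -0.5, 0.5]
gripper_width: 51.5
grip_force: 0.0
```

Request:
{"fn": "arm_command", "kwargs": {"plan": [[0,0,0,0],[0,0,0,0],[0,0,0,0],[0,0,0,0],[0,0,0,0]], "fingers": 0}}

```text
t: 2.6
ee_pos: [517.1, -50.5, 78.6]
tool_rot: [0.122, 0.993, -0.0, 0.001]
force: [0.9, -2.0, 5.1]
gripper_width: 20.0
grip_force: 17.5
```

```bash
python3 -c "
from h import *
to((486,-295,77,76))"
```

```text
t 2.6 tcp [517.1 -50.5  78.6] ang 75.96 w 20.0
-> (486, -295, 77, 76) shift -29.2 -244.7 1.6 turn -0.0
```

Request:
{"fn": "arm_command", "kwargs": {"plan": [[0,0,-40,0],[0,0,-75,0],[-5,-45,-80,0],[-11,-94,-80,0],[-17,-143,-80,0]]}}

```text
t: 3.1
ee_pos: [498.2, -194.2, 158.5]
tool_rot: [0.121, 0.993, -0.0, 0.001]
force: [0.8, -0.2, -1.1]
gripper_width: 19.6
grip_force: 17.3
```

Request:
{"fn": "arm_command", "kwargs": {"plan": [[-6,-49,0,0],[-12,-98,0,0],[-12,-102,30,0],[-12,-102,60,0],[-12,-102,76,0]]}}

```text
t: 3.6
ee_pos: [483.3, -294.4, 78.6]
tool_rot: [0.123, 0.992, 0.001, -0.002]
force: [-0.4, 0.7, -1.2]
gripper_width: 19.5
grip_force: 17.1
```

Request:
{"fn": "arm_command", "kwargs": {"plan": [[0,0,5,0],[0,0,7,0],[0,0,7,0],[0,0,7,0]]}}

```text
t: 4.0
ee_pos: [485.8, -295.0, 75.8]
tool_rot: [0.122, 0.993, -0.0, 0.001]
force: [0.5, -0.1, -0.6]
gripper_width: 19.5
grip_force: 17.6
```

Request:
{"fn": "arm_command", "kwargs": {"plan": [[0,0,0.7,0],[0,0,1.3,0],[0,0,1.3,0]]}}

```text
t: 4.3
ee_pos: [485.7, -295.2, 74.6]
tool_rot: [0.122, 0.993, -0.0, 0.001]
force: [-0.8, 1.8, 4.9]
gripper_width: 19.7
grip_force: 17.7
```

Request:
{"fn": "arm_command", "kwargs": {"plan": [[0,0,0,0],[0,0,0,0],[0,0,0,0],[0,0,0,0]], "fingers": 0.5}}

```text
t: 4.7
ee_pos: [484.9, -294.8, 73.2]
tool_rot: [0.122, 0.993, 0.0, -0.0]
force: [-0.4, -0.5, 0.5]
gripper_width: 44.8
grip_force: 0.0
```

Request:
{"fn": "arm_command", "kwargs": {"plan": [[0,0,-30,0],[0,0,-60,0],[0,0,-80,0],[0,0,-84.3,0],[0,0,-84.3,0]]}}

```text
t: 5.2
ee_pos: [485.4, -295.2, 158.1]
tool_rot: [0.122, 0.992, -0.0, 0.001]
force: [-0.1, 0.2, -0.1]
gripper_width: 46.6
grip_force: 0.0
```

```bash
python3 -c "
from h import *
cam('top','t1');d=cam('scene')
P=d['P'];m=d['ok']&(P[...,2]>78)&(P[...,2]<95)&(abs(P[...,1]+295)<40)&(abs(P[...,0]-486)<40)
print(m.sum(),P[m].mean(0),P[m].max(0))
to((538.5,34,160,76),(538.5,34,61,76))"
```

```text
93 [ 488.00812405 -292.19652366   87.86308734] [ 496.08200096 -283.91583139   94.37611425]
t 5.3 tcp [ 484.3 -294.4  156. ] ang 75.96 w 46.5
-> (538.5, 34, 160, 76) shift 27.1 331.7 -4.0 turn -0.0
-> (538.5, 34, 61, 76) shift 0.0 0.0 99.0 turn 0.0
```

Request:
{"fn": "arm_command", "kwargs": {"plan": [[4,48,0,0],[8,96,0,0],[12,144,0,0],[16,192,0,0],[20,240,0,0]]}}

```text
t: 5.8
ee_pos: [522.7, -55.2, 155.7]
tool_rot: [0.122, 0.992, 0.0, -0.001]
force: [0.9, 0.1, 0.3]
gripper_width: 46.6
grip_force: 0.0
```

Request:
{"fn": "arm_command", "kwargs": {"plan": [[5,48,0,0],[9,93,0,0],[9,93,40,0],[9,93,80,0],[9,93,96,0]]}}

```text
t: 6.3
ee_pos: [533.3, 36.1, 55.4]
tool_rot: [0.122, 0.993, -0.0, -0.004]
force: [-0.5, -0.5, -0.5]
gripper_width: 46.7
grip_force: 0.0
```

Request:
{"fn": "arm_command", "kwargs": {"plan": [[0,0,0,0],[0,0,0,0]]}}

```text
t: 6.5
ee_pos: [536.8, 35.2, 60.8]
tool_rot: [0.122, 0.992, -0.0, -0.001]
force: [0.5, 0.4, 0.1]
gripper_width: 46.5
grip_force: 0.0
```

Request:
{"fn": "arm_command", "kwargs": {"plan": [[0,0,0,0],[0,0,0,0],[0,0,0,0],[0,0,0,0],[0,0,0,0]], "fingers": 0}}

```text
t: 7.0
ee_pos: [538.4, 35.0, 62.6]
tool_rot: [0.122, 0.992, -0.0, 0.001]
force: [-0.5, -0.8, 4.5]
gripper_width: 24.0
grip_force: 15.0
```

Request:
{"fn": "arm_command", "kwargs": {"plan": [[0,0,-40,0],[0,0,-75,0],[1,-45,-80,0],[2,-94,-80,0],[3,-143,-80,0]]}}

```text
t: 7.5
ee_pos: [499.6, -103.8, 142.1]
tool_rot: [0.121, 0.993, -0.0, 0.0]
force: [0.4, -0.6, -1.6]
gripper_width: 23.3
grip_force: 15.0
```

Request:
{"fn": "arm_command", "kwargs": {"plan": [[0,-49,0,0],[1,-98,0,0],[2,-118,30,0],[2,-118,60,0],[2,-118,76,0]]}}

```text
t: 8.0
ee_pos: [467.4, -216.8, 62.7]
tool_rot: [0.123, 0.992, 0.001, -0.002]
force: [-0.9, 0.5, -1.8]
gripper_width: 23.7
grip_force: 15.0
```

Request:
{"fn": "arm_command", "kwargs": {"plan": [[0,0,5,0],[0,0,7,0],[0,0,8.3,0],[0,0,8.3,0]]}}

```text
t: 8.4
ee_pos: [470.2, -216.9, 58.4]
tool_rot: [0.122, 0.993, -0.0, 0.001]
force: [-0.6, -0.4, -1.3]
gripper_width: 23.5
grip_force: 15.0
```

Request:
{"fn": "arm_command", "kwargs": {"plan": [[0,0,0,0],[0,0,0,0],[0,0,0,0],[0,0,0,0]], "fingers": 0.45}}

```text
t: 8.8
ee_pos: [469.6, -216.8, 57.5]
tool_rot: [0.122, 0.993, -0.0, 0.0]
force: [-0.3, 0.1, 0.6]
gripper_width: 41.7
grip_force: 0.0
```

Request:
{"fn": "arm_command", "kwargs": {"plan": [[0,0,-30,0],[0,0,-60,0],[0,0,-90,0],[0,0,-130,0],[0,0,-154.3,0]]}}

```text
t: 9.3
ee_pos: [470.3, -217.2, 215.0]
tool_rot: [0.122, 0.993, -0.001, 0.002]
force: [0.3, -0.0, 0.5]
gripper_width: 42.2
grip_force: 0.0
```

```bash
python3 -c "
from h import *
d=cam('top','t2')
cv2.imwrite('pics/t2c.png',cv2.resize(d['pixels'][170:300,140:460],None,fx=2.4,fy=2.4,interpolation=cv2.INTER_CUBIC)[:,:,::-1])
to((481,256,160,10),(481,256,91,10))"
```

```text
t 9.35 tcp [ 471.8 -218.1  218.9] ang 75.96 w 41.5
-> (481, 256, 160, 10) shift 106.1 462.2 58.9 turn 66.0
-> (481, 256, 91, 10) shift 0.0 0.0 69.0 turn 0.0
```

View pics/t2c.png

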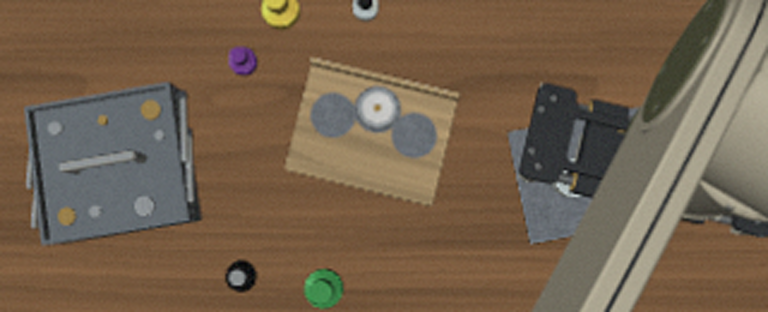

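Both front felt discs at (333,115) and (413,135) in the crop are now empty, and the tin is still at (378,108). Now the handle.

Request:
{"fn": "arm_command", "kwargs": {"plan": [[10,46,0,0],[21,92,0,0],[32,138,0,0],[42,184,0,0],[53,231,0,0]]}}

```text
t: 9.85
ee_pos: [473.8, 21.8, 211.6]
tool_rot: [0.123, 0.992, 0.0, 0.0]
force: [1.3, -0.1, 0.5]
gripper_width: 41.5
grip_force: 0.0
```

Request:
{"fn": "arm_command", "kwargs": {"plan": [[10,46,0,8],[21,92,0,16],[32,138,0,24],[42,184,0,32],[53,231,0,40]]}}

```text
t: 10.35
ee_pos: [478.4, 243.1, 211.5]
tool_rot: [0.441, 0.897, 0.0, 0.0]
force: [0.7, 0.1, 0.1]
gripper_width: 41.4
grip_force: 0.0
```

Request:
{"fn": "arm_command", "kwargs": {"plan": [[0,0,20,8],[0,0,40,16],[0,0,50,24],[0,0,50,26],[0,0,50,26]]}}

```text
t: 10.85
ee_pos: [478.3, 241.2, 160.8]
tool_rot: [0.63, 0.777, -0.001, -0.0]
force: [-0.9, -0.2, 0.4]
gripper_width: 41.5
grip_force: 0.0
```

```bash
python3 -c "
from h import *
to((481,256,91,10))
s=cam('scene');print(robot.sense()['ee_pos'])
P=s['P'];m=s['ok']&(P[...,2]>95)&(P[...,2]<106)&(abs(P[...,0]-481)<25)&(abs(P[...,1]-256)<50)
print(m.sum(),cv2.minAreaRect(P[m][:,:2].astype(np.float32)))
q=P[m][:,:2];q=q-q.mean(0);w=np.linalg.svd(q)[2][0];print(np.degrees(np.arctan2(w[1],w[0])))"
```

```text
t 10.85 tcp [478.3 241.2 160.8] ang 11.97 w 41.5
-> (481, 256, 91, 10) shift 13.9 5.8 69.8 turn 2.0
[478.62785166 241.25812907 161.41711532]
175 ((481.8724670410156, 255.6749725341797), (10.72387981414795, 75.23019409179688), 9.904552459716797)
98.4130031673891
```

Request:
{"fn": "arm_command", "kwargs": {"plan": [[14,6,25,2],[14,6,50,2],[14,6,65,2],[14,6,70,2],[14,6,70,2]], "fingers": 0.4}}

```text
t: 11.4
ee_pos: [481.4, 255.9, 91.3]
tool_rot: [0.643, 0.766, -0.001, -0.0]
force: [0.5, 0.4, 0.4]
gripper_width: 37.0
grip_force: 0.0
```

Request:
{"fn": "arm_command", "kwargs": {"plan": [[0,0,0,0],[0,0,0,0],[0,0,0,0],[0,0,0,0],[0,0,0,0]], "fingers": 0, "squeeze": 8}}

```text
t: 11.9
ee_pos: [481.1, 256.2, 92.3]
tool_rot: [0.643, 0.766, -0.001, -0.0]
force: [-6.3, -0.9, 6.4]
gripper_width: 9.4
grip_force: 8.0
```

```bash
python3 -c "
from h import *
s=robot.sense();to((481,256,91,10));print(s['grip_force'],s['force'])
for q in np.arange(1,11)*2.094/10: print(round(80*(np.cos(2.618-q)+.866),1),round(80*(np.sin(2.618-q)-.5),1))"
```

```text
t 11.9 tcp [481.1 256.2  92.3] ang 9.99 w 9.4
-> (481, 256, 91, 10) shift -0.2 -0.1 1.3 turn -0.0
8.000268638134003 [-6.30721518 -0.90568311  6.3885564 ]
9.8 13.5
22.3 24.7
36.7 33.1
52.6 38.2
69.3 40.0
85.9 38.3
101.8 33.1
116.3 24.7
128.7 13.6
138.5 0.0
```

Request:
{"fn": "arm_command", "kwargs": {"plan": [[0,4.5,-7,0],[0,9.8,-13.5,0],[0,15.7,-19.4,0],[0,22.3,-24.7,0],[0,29.3,-29.3,0]]}}

```text
t: 12.4
ee_pos: [509.8, 261.2, 121.6]
tool_rot: [0.643, 0.766, -0.001, -0.001]
force: [-6.3, -1.2, 3.7]
gripper_width: 9.6
grip_force: 8.0
```

Request:
{"fn": "arm_command", "kwargs": {"plan": [[0,7.4,-3.8,0],[0,15.2,-6.8,0],[0,23.3,-8.9,0],[0,31.6,-10.2,0],[0,40,-10.7,0]]}}

```text
t: 12.9
ee_pos: [551.0, 268.4, 132.4]
tool_rot: [0.643, 0.766, 0.0, 0.0]
force: [-3.2, -0.4, 3.2]
gripper_width: 9.6
grip_force: 8.0
```

Request:
{"fn": "arm_command", "kwargs": {"plan": [[0,8.4,0.5,0],[0,16.6,1.7,0],[0,24.7,3.9,0],[0,32.5,6.9,0],[0,40,10.7,0]]}}

```text
t: 13.4
ee_pos: [590.3, 275.3, 120.7]
tool_rot: [0.643, 0.766, 0.0, 0.0]
force: [-0.0, -1.0, 2.7]
gripper_width: 9.7
grip_force: 8.0
```

Request:
{"fn": "arm_command", "kwargs": {"plan": [[0,7,4.6,0],[0,13.6,9.9,0],[0,19.4,15.7,0],[0,24.7,22.2,0],[0,29,29,0]]}}

```text
t: 13.9
ee_pos: [618.0, 280.1, 91.2]
tool_rot: [0.643, 0.766, -0.0, -0.0]
force: [-15.8, -3.5, 13.0]
gripper_width: 9.8
grip_force: 8.2
```

Request:
{"fn": "arm_command", "kwargs": {"plan": [[0,0,0,0],[0,0,0,0]]}}

```text
t: 14.1
ee_pos: [617.2, 279.9, 90.5]
tool_rot: [0.643, 0.766, -0.001, -0.001]
force: [-0.7, -1.7, -3.6]
gripper_width: 9.5
grip_force: 8.0
```

Tray is over. Release, lift, then look at the disc and go to the tin.

Request:
{"fn": "arm_command", "kwargs": {"plan": [[0,0,0,0],[0,0,0,0],[0,0,0,0]], "fingers": 0.4}}

```text
t: 14.4
ee_pos: [618.0, 280.4, 92.3]
tool_rot: [0.643, 0.766, 0.0, 0.0]
force: [-0.1, -1.0, -0.3]
gripper_width: 28.7
grip_force: 0.0
```

Request:
{"fn": "arm_command", "kwargs": {"plan": [[0,0,-30,0],[0,0,-60,0],[0,0,-90,0],[0,0,-110,0],[0,0,-110,0]]}}

```text
t: 14.9
ee_pos: [620.0, 281.1, 207.0]
tool_rot: [0.643, 0.766, 0.003, 0.002]
force: [0.6, 0.3, -0.1]
gripper_width: 37.3
grip_force: 0.0
```

Request:
{"fn": "arm_command", "kwargs": {"plan": [[40,0,0,0],[80,0,0,0],[120,0,0,0],[160,0,0,0],[200,0,0,0]]}}

```text
t: 15.4
ee_pos: [582.3, 478.3, 199.9]
tool_rot: [0.643, 0.766, -0.001, -0.0]
force: [0.3, -0.0, 0.3]
gripper_width: 37.1
grip_force: 0.0
```

```bash
python3 -c "
from h import *
d=cam('top')
cv2.imwrite('pics/t3c.png',cv2.resize(d['pixels'][170:300,140:460],None,fx=2.4,fy=2.4,interpolation=cv2.INTER_CUBIC)[:,:,::-1])
np.savez('t3.npz',P=d['P'],px=d['pixels'],ok=d['ok'])
to((542.5,-14,120,76))"
```

```text
t 15.45 tcp [579.2 484.5 199.1] ang 10.23 w 37.4
-> (542.5, -14, 120, 76) shift -484.1 -124.6 79.1 turn -65.8
```

View pics/t3c.png

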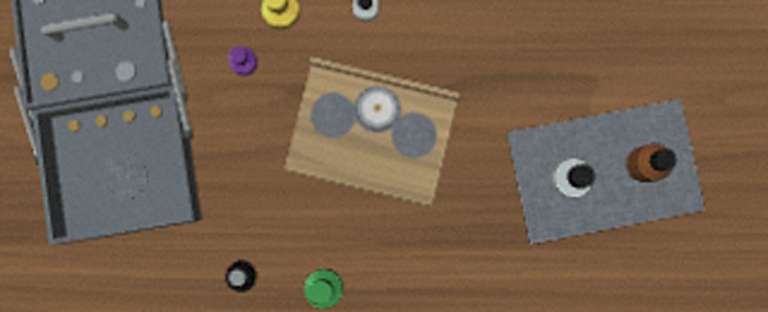

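The tray is fully over and the bottle and die stand on the mat. The disc in the box is faint at about (127,180) in the crop.

```bash
python3 - <<'E'
from h import *
D=np.load('t3.npz');P,ok,px=D['P'],D['ok'],D['px'].astype(int)
print('disc px',P[245,193],P[240,193])
X,Y,Z=np.moveaxis(P,-1,0)
# tin
m=ok&(Z>22)&(Z<33)&(px.min(-1)>110)&(abs(X-542)<35)&(abs(Y+14)<30)
print('tin',cv2.minEnclosingCircle(np.c_[X[m],Y[m]].astype(np.float32)),np.median(P[m],0))
# felts
for cx,cy in((538,34),(517,-52)):
    m=ok&(Z<14)&(Z>3)&(np.hypot(X-cx,Y-cy)<32)&(px.max(-1)-px.min(-1)<25)
    print('felt',m.sum(),cv2.minEnclosingCircle(np.c_[X[m],Y[m]].astype(np.float32)),P[m].mean(0))
# box outline: wall top z~50
m=ok&(Z>46)&(Z<54)&(X>380)&(X<520)&(Y>150)&(Y<360)
print('walls',cv2.minAreaRect(np.c_[X[m],Y[m]].astype(np.float32)))
# disc colour contrast inside the box
g=px.mean(-1);c=px[...,2]-px[...,0]
L=ok&(np.hypot(X-471,Y-254)<45)&(Z<15)
print('floor z',np.median(Z[L]))
im=cv2.resize(D['px'][205:275,155:230],None,fx=8,fy=8,interpolation=cv2.INTER_NEAREST)
im=cv2.normalize(cv2.GaussianBlur(im,(0,0),6).astype(np.float32).clip(60,130),None,0,255,cv2.NORM_MINMAX).astype(np.uint8)
cv2.imwrite('pics/disc.png',im[:,:,::-1])
E
```

```text
disc px [465.9100961  251.28167446   3.51667009] [478.42571129 250.44141771   8.26496346]
tin ((550.8881225585938, -20.120943069458008), 30.951398849487305) [543.49488899 -13.85784972  28.88684888]
felt 288 ((535.2337036132812, 29.98737335205078), 27.137928009033203) [536.66828497  32.22178762   9.19384685]
felt 302 ((519.9224243164062, -49.481910705566406), 28.168426513671875) [516.78652475 -50.37154914   9.08179639]
walls ((472.2544250488281, 258.83782958984375), (124.32609558105469, 158.85452270507812), 10.424978256225586)
floor z 5.525744806526291
```

View pics/disc.png

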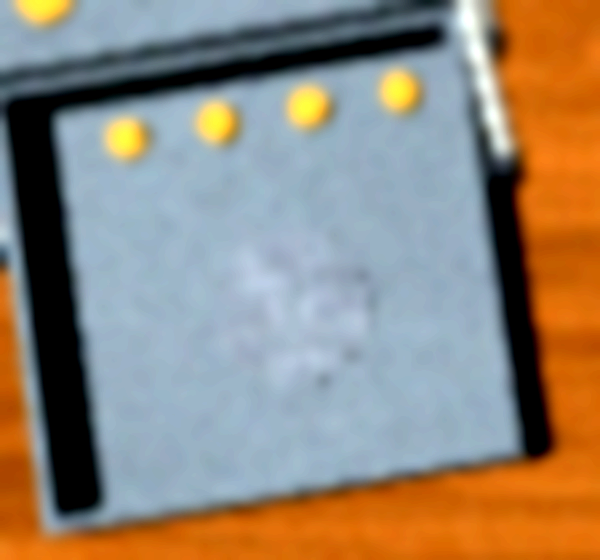

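The disc shows as a faint patch centred at about (297,312) in the crop, roughly (470,253). That agrees with the handle-based (471,254). On to the tin.

Request:
{"fn": "arm_command", "kwargs": {"plan": [[-45,-12,0,0],[-90,-24,0,0],[-135,-36,0,0],[-180,-48,0,0],[-225,-60,0,0]], "fingers": 0.68}}

```text
t: 15.95
ee_pos: [562.0, 243.3, 200.1]
tool_rot: [0.643, 0.766, -0.001, -0.0]
force: [0.7, 0.3, 0.1]
gripper_width: 63.1
grip_force: 0.0
```

Request:
{"fn": "arm_command", "kwargs": {"plan": [[-45,-12,0,-8],[-90,-24,0,-16],[-135,-36,0,-24],[-180,-48,0,-32],[-225,-60,0,-40]]}}

```text
t: 16.45
ee_pos: [542.1, 13.1, 200.5]
tool_rot: [0.342, 0.94, -0.0, -0.001]
force: [0.9, 0.7, -0.4]
gripper_width: 63.0
grip_force: 0.0
```

Request:
{"fn": "arm_command", "kwargs": {"plan": [[0,0,10,-8],[0,0,20,-16],[0,0,30,-24],[0,0,40,-26],[0,0,40,-26]]}}

```text
t: 16.95
ee_pos: [541.4, 14.8, 158.9]
tool_rot: [0.124, 0.992, -0.0, -0.002]
force: [0.1, 0.8, 1.0]
gripper_width: 63.5
grip_force: 0.0
```

```bash
python3 -c "
from h import *
to((542.8,-14,60,76),(542.8,-14,24,76))"
```

```text
t 16.95 tcp [541.4  14.8 158.9] ang 75.7 w 63.5
-> (542.8, -14, 60, 76) shift -8.5 -27.6 98.9 turn -0.3
-> (542.8, -14, 24, 76) shift 0.0 0.0 36.0 turn 0.0
```

Request:
{"fn": "arm_command", "kwargs": {"plan": [[-8.5,-27.6,40,0],[-8.5,-27.6,80,0],[-8.5,-27.6,98,0],[-8.5,-27.6,100,0],[-8.5,-27.6,100,0]]}}

```text
t: 17.45
ee_pos: [544.5, -13.9, 61.9]
tool_rot: [0.125, 0.992, 0.0, -0.0]
force: [-0.0, -0.1, 0.3]
gripper_width: 63.1
grip_force: 0.0
```

```bash
python3 -c "
from h import *
to((542.8,-14,24,76))"
```

```text
t 17.45 tcp [544.5 -13.9  61.9] ang 75.65 w 63.1
-> (542.8, -14, 24, 76) shift 1.6 -0.5 37.9 turn -0.4
```

Request:
{"fn": "arm_command", "kwargs": {"plan": [[1,0,15,0],[1,0,25,0],[1,0,32,0],[1,0,36,0],[1,0,36,0]]}}

```text
t: 17.95
ee_pos: [543.2, -13.7, 25.3]
tool_rot: [0.125, 0.992, -0.0, -0.001]
force: [-0.2, -0.5, 1.1]
gripper_width: 63.1
grip_force: 0.0
```

Request:
{"fn": "arm_command", "kwargs": {"plan": [[0,0,0,0],[0,0,0,0],[0,0,0,0],[0,0,0,0],[0,0,0,0]], "fingers": 0.2, "squeeze": 15}}

```text
t: 18.45
ee_pos: [544.1, -13.8, 26.4]
tool_rot: [0.125, 0.992, -0.0, 0.0]
force: [-0.3, 0.8, 1.8]
gripper_width: 41.6
grip_force: 15.0
```

Request:
{"fn": "arm_command", "kwargs": {"plan": [[0,0,-5,0],[0,0,-20,0],[0,0,-50,0],[0,0,-90,0],[0,0,-90,0]]}}

```text
t: 18.95
ee_pos: [548.0, -14.2, 123.7]
tool_rot: [0.125, 0.992, 0.0, 0.005]
force: [0.6, 0.0, -0.3]
gripper_width: 41.5
grip_force: 15.0
```

```bash
python3 -c "
from h import *
to((471,254,115,100))"
```

```text
t 18.95 tcp [548.  -14.2 123.7] ang 75.7 w 41.5
-> (471, 254, 115, 100) shift 140.9 240.9 8.7 turn -24.3
```

Request:
{"fn": "arm_command", "kwargs": {"plan": [[20,36,0,-4],[42,76,0,-8],[64,116,0,-12],[86,156,0,-17],[108,196,0,-22]]}}

```text
t: 19.45
ee_pos: [487.0, 204.5, 116.9]
tool_rot: [-0.069, 0.998, 0.0, 0.001]
force: [0.9, 0.9, -0.2]
gripper_width: 41.5
grip_force: 15.0
```

```bash
python3 -c "
from h import *
to((471,254,115,100))"
```

```text
t 19.45 tcp [487.  204.5 116.9] ang 97.88 w 41.5
-> (471, 254, 115, 100) shift 9.0 51.2 1.9 turn -2.1
```

Request:
{"fn": "arm_command", "kwargs": {"plan": [[5,30,0,-2],[9,51,0,-2],[9,51,0,-2],[9,51,0,-2],[9,51,0,-2]]}}

```text
t: 19.95
ee_pos: [472.1, 251.4, 116.2]
tool_rot: [-0.084, 0.996, -0.0, 0.0]
force: [0.2, -0.2, -0.2]
gripper_width: 42.0
grip_force: 15.0
```

```bash
python3 -c "
from h import *
to((471,254,22,100))"
```

```text
t 19.95 tcp [472.1 251.4 116.2] ang 99.65 w 42.0
-> (471, 254, 22, 100) shift 0.7 2.8 94.2 turn -0.4
```

Request:
{"fn": "arm_command", "kwargs": {"plan": [[0.7,2.8,30,0],[0.7,2.8,60,0],[0.7,2.8,80,0],[0.7,2.8,90,0],[0.7,2.8,90,0]]}}

```text
t: 20.45
ee_pos: [470.1, 253.6, 24.8]
tool_rot: [-0.084, 0.996, -0.0, -0.001]
force: [-0.2, -0.2, 0.5]
gripper_width: 41.5
grip_force: 15.0
```

Request:
{"fn": "arm_command", "kwargs": {"plan": [[0,0,1,0],[0,0,2,0],[0,0,3,0],[0,0,4,0],[0,0,4,0]]}}

```text
t: 20.95
ee_pos: [471.3, 255.1, 22.8]
tool_rot: [-0.085, 0.996, 0.0, 0.001]
force: [1.0, 0.1, 3.0]
gripper_width: 41.4
grip_force: 15.0
```

Contact felt. Release and rise.

Request:
{"fn": "arm_command", "kwargs": {"plan": [[0,0,0,0],[0,0,0,0],[0,0,0,0],[0,0,0,0],[0,0,0,0]], "fingers": 0.65}}

```text
t: 21.45
ee_pos: [470.5, 254.8, 21.9]
tool_rot: [-0.084, 0.996, -0.0, -0.0]
force: [-0.8, -0.4, -0.4]
gripper_width: 60.8
grip_force: 0.0
```

Request:
{"fn": "arm_command", "kwargs": {"plan": [[0,0,-20,0],[0,0,-60,0],[0,0,-100,0],[0,0,-140,0],[0,0,-178,0]]}}

```text
t: 21.95
ee_pos: [470.5, 254.8, 201.8]
tool_rot: [-0.084, 0.996, 0.0, 0.0]
force: [0.3, 0.4, -0.7]
gripper_width: 60.5
grip_force: 0.0
```

Request:
{"fn": "arm_command", "kwargs": {"plan": [[0,40,0,0],[0,80,0,0],[0,120,0,0],[0,160,0,0],[0,200,0,0]]}}

```text
t: 22.45
ee_pos: [436.5, 453.5, 199.9]
tool_rot: [-0.084, 0.996, -0.0, 0.0]
force: [0.1, 0.0, -0.3]
gripper_width: 60.6
grip_force: 0.0
```

```bash
python3 -c "
from h import *
d=cam('top')
P=d['P'];X,Y,Z=np.moveaxis(P,-1,0);px=d['pixels'].astype(int)
m=d['ok']&(Z>20)&(Z<32)&(np.hypot(X-471,Y-254)<30)
print(m.sum(),cv2.minEnclosingCircle(np.c_[X[m],Y[m]].astype(np.float32)),np.median(P[m],0))
im=d['pixels'][170:300,140:460]
cv2.imwrite('pics/t4c.png',cv2.resize(im,None,fx=2.4,fy=2.4,interpolation=cv2.INTER_CUBIC)[:,:,::-1])
to((618,280,200,10),(618,280,91,10))"
```

```text
225 ((469.14385986328125, 255.82232666015625), 21.33904266357422) [469.87560397 255.40623539  25.50263806]
t 22.5 tcp [434.3 458.6 199.5] ang 99.84 w 60.5
-> (618, 280, 200, 10) shift -150.5 -207.3 -0.5 turn 89.8
-> (618, 280, 91, 10) shift 0.0 0.0 109.0 turn 0.0
```

View pics/t4c.png

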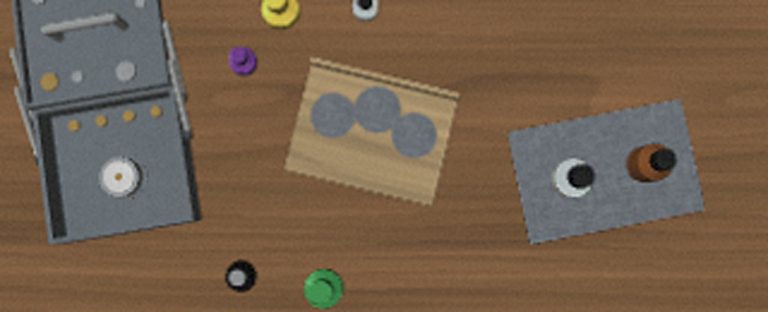

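The tin sits at (120,177) in the crop, measured at (470,255) and on the disc. Now the handle, to bring the tray back.

Request:
{"fn": "arm_command", "kwargs": {"plan": [[-30,-41,0,8],[-60,-82,0,16],[-90,-123,0,24],[-120,-164,0,32],[-150,-205,0,40]], "fingers": 0.4}}

```text
t: 23.0
ee_pos: [617.5, 276.4, 199.9]
tool_rot: [0.264, 0.965, 0.0, -0.0]
force: [-1.1, 0.6, -0.5]
gripper_width: 37.5
grip_force: 0.0
```

Request:
{"fn": "arm_command", "kwargs": {"plan": [[0,0,0,8],[0,0,0,16],[0,0,0,24],[0,0,0,32],[0,0,0,40]]}}

```text
t: 23.5
ee_pos: [616.4, 277.7, 199.6]
tool_rot: [0.578, 0.816, -0.0, -0.0]
force: [0.6, 0.6, 0.9]
gripper_width: 37.0
grip_force: 0.0
```

Request:
{"fn": "arm_command", "kwargs": {"plan": [[0,0,0,8],[0,0,0,9.8],[0,0,0,9.8],[0,0,0,9.8]]}}

```text
t: 23.9
ee_pos: [616.4, 277.9, 199.8]
tool_rot: [0.643, 0.766, -0.0, -0.0]
force: [0.2, 0.7, -0.2]
gripper_width: 37.1
grip_force: 0.0
```

```bash
python3 -c "
from h import *
to((618,280,91,10))"
```

```text
t 23.9 tcp [616.4 277.9 199.8] ang 9.97 w 37.1
-> (618, 280, 91, 10) shift 1.8 2.0 108.8 turn -0.0
```

Request:
{"fn": "arm_command", "kwargs": {"plan": [[2,1.5,40,0],[2,1.5,80,0],[2,1.5,102,0],[2,1.5,108,0],[2,1.5,108,0]]}}

```text
t: 24.4
ee_pos: [616.9, 279.9, 91.1]
tool_rot: [0.643, 0.766, -0.001, -0.001]
force: [0.2, -0.1, 0.4]
gripper_width: 37.5
grip_force: 0.0
```

Request:
{"fn": "arm_command", "kwargs": {"plan": [[0,0,0,0],[0,0,0,0],[0,0,0,0],[0,0,0,0],[0,0,0,0]], "fingers": 0, "squeeze": 8}}

```text
t: 24.9
ee_pos: [617.5, 280.3, 93.2]
tool_rot: [0.643, 0.765, 0.0, -0.0]
force: [-3.9, -1.3, 5.4]
gripper_width: 9.6
grip_force: 8.0
```

Request:
{"fn": "arm_command", "kwargs": {"plan": [[0,-4.5,-7,0],[0,-9.8,-13.5,0],[0,-15.7,-19.4,0],[0,-22.3,-24.7,0],[0,-29.3,-29.3,0]]}}

```text
t: 25.4
ee_pos: [588.7, 275.2, 122.5]
tool_rot: [0.644, 0.765, 0.001, 0.0]
force: [4.6, 2.0, 0.1]
gripper_width: 9.6
grip_force: 8.0
```

Request:
{"fn": "arm_command", "kwargs": {"plan": [[0,-7.4,-3.8,0],[0,-15.2,-6.8,0],[0,-23.3,-8.9,0],[0,-31.6,-10.2,0],[0,-40,-10.7,0]]}}

```text
t: 25.9
ee_pos: [549.1, 268.3, 133.2]
tool_rot: [0.644, 0.765, 0.001, 0.0]
force: [3.1, 0.1, 6.4]
gripper_width: 9.9
grip_force: 8.0
```

Request:
{"fn": "arm_command", "kwargs": {"plan": [[0,-8.4,0.5,0],[0,-16.6,1.7,0],[0,-24.7,3.9,0],[0,-32.5,6.9,0],[0,-40,10.7,0]]}}

```text
t: 26.4
ee_pos: [508.4, 261.2, 121.7]
tool_rot: [0.643, 0.765, -0.001, -0.0]
force: [-0.7, -0.1, 5.1]
gripper_width: 9.9
grip_force: 8.0
```

Request:
{"fn": "arm_command", "kwargs": {"plan": [[0,-7,4.6,0],[0,-13.6,9.9,0],[0,-19.4,15.7,0],[0,-24.7,22.2,0],[0,-29,29,0]]}}

```text
t: 26.9
ee_pos: [480.6, 256.3, 91.6]
tool_rot: [0.643, 0.765, -0.0, -0.0]
force: [10.1, 1.7, 10.8]
gripper_width: 9.5
grip_force: 8.0
```

Request:
{"fn": "arm_command", "kwargs": {"plan": [[0,0,0,0],[0,0,0,0]]}}

```text
t: 27.1
ee_pos: [480.9, 256.3, 91.4]
tool_rot: [0.644, 0.765, -0.0, -0.0]
force: [0.6, 1.8, -2.6]
gripper_width: 9.6
grip_force: 8.0
```

Tray is down. Release and go to the die.

Request:
{"fn": "arm_command", "kwargs": {"plan": [[0,0,0,0],[0,0,0,0],[0,0,0,0]], "fingers": 0.4}}

```text
t: 27.4
ee_pos: [481.3, 256.2, 92.2]
tool_rot: [0.644, 0.765, -0.0, 0.0]
force: [-0.0, 0.4, -0.5]
gripper_width: 28.6
grip_force: 0.0
```

Request:
{"fn": "arm_command", "kwargs": {"plan": [[0,0,-30,0],[0,0,-60,0],[0,0,-90,0],[0,0,-109,0],[0,0,-109,0]]}}

```text
t: 27.9
ee_pos: [483.3, 257.1, 205.1]
tool_rot: [0.644, 0.765, 0.003, 0.001]
force: [0.7, 0.5, 0.3]
gripper_width: 37.3
grip_force: 0.0
```

Request:
{"fn": "arm_command", "kwargs": {"plan": [[-45,-8,0,0],[-91,-17,0,0],[-137,-26,0,0],[-183,-35,0,0],[-229,-44,0,0]]}}

```text
t: 28.4
ee_pos: [476.3, 21.6, 199.8]
tool_rot: [0.643, 0.766, -0.001, -0.001]
force: [0.5, -0.7, -0.8]
gripper_width: 37.4
grip_force: 0.0
```

Request:
{"fn": "arm_command", "kwargs": {"plan": [[-45,-9,0,-8],[-90,-18,0,-16],[-136,-28,0,-24],[-183,-38,0,-32],[-229,-48,0,-40]]}}

```text
t: 28.9
ee_pos: [469.3, -197.6, 199.8]
tool_rot: [0.357, 0.934, 0.0, -0.001]
force: [0.8, -0.3, -0.3]
gripper_width: 37.5
grip_force: 0.0
```

Request:
{"fn": "arm_command", "kwargs": {"plan": [[0,0,0,-8],[0,0,0,-16],[0,0,0,-24],[0,0,0,-26],[0,0,0,-26]]}}

```text
t: 29.4
ee_pos: [469.6, -195.9, 199.7]
tool_rot: [0.14, 0.99, 0.0, -0.001]
force: [-0.6, -0.6, 0.4]
gripper_width: 37.3
grip_force: 0.0
```

```bash
python3 -c "
from h import *
to((470.2,-217,57.5,76))"
```

```text
t 29.4 tcp [ 469.6 -195.9  199.7] ang 73.85 w 37.3
-> (470.2, -217, 57.5, 76) shift -6.5 -20.1 142.2 turn -2.1
```

Request:
{"fn": "arm_command", "kwargs": {"plan": [[-6.5,-20,20,-2.1],[-6.5,-20,60,-2.1],[-6.5,-20,60,-2.1]], "fingers": 0.45}}

```text
t: 29.7
ee_pos: [467.1, -215.2, 135.1]
tool_rot: [0.123, 0.992, 0.002, -0.005]
force: [-1.0, 0.9, -0.4]
gripper_width: 41.9
grip_force: 0.0
```

```bash
python3 -c "
from h import *
to((470.2,-217,57.5,76))"
```

```text
t 29.7 tcp [ 467.1 -215.2  135.1] ang 75.83 w 41.9
-> (470.2, -217, 57.5, 76) shift -3.4 -1.0 77.6 turn -0.2
```

Request:
{"fn": "arm_command", "kwargs": {"plan": [[0,0,35,0],[0,0,65,0],[0,0,78,0],[0,0,82,0],[0,0,82,0]]}}

```text
t: 30.2
ee_pos: [471.2, -217.1, 60.1]
tool_rot: [0.122, 0.992, -0.0, 0.0]
force: [0.6, -0.1, -0.1]
gripper_width: 41.9
grip_force: 0.0
```

Request:
{"fn": "arm_command", "kwargs": {"plan": [[0,0,0,0],[0,0,0,0]]}}

```text
t: 30.4
ee_pos: [472.0, -217.7, 61.1]
tool_rot: [0.122, 0.992, -0.001, 0.001]
force: [0.2, -0.2, 0.1]
gripper_width: 41.8
grip_force: 0.0
```

Request:
{"fn": "arm_command", "kwargs": {"plan": [[0,0,0,0],[0,0,0,0],[0,0,0,0],[0,0,0,0],[0,0,0,0]], "fingers": 0, "squeeze": 15}}

```text
t: 30.9
ee_pos: [471.1, -217.2, 59.7]
tool_rot: [0.122, 0.992, -0.0, 0.0]
force: [-0.1, 0.3, 3.2]
gripper_width: 23.5
grip_force: 15.0
```

```bash
python3 -c "
from h import *
to((538.2,35,61.5,76))"
```

```text
t 30.9 tcp [ 471.1 -217.2   59.7] ang 75.95 w 23.5
-> (538.2, 35, 61.5, 76) shift -3.8 261.0 -1.8 turn -0.1
```

Request:
{"fn": "arm_command", "kwargs": {"plan": [[0,0,-40,0],[0,0,-75,0],[-1,45,-80,0],[-2,94,-80,0],[-3,143,-80,0]]}}

```text
t: 31.4
ee_pos: [508.7, -78.0, 139.6]
tool_rot: [0.123, 0.992, -0.0, 0.0]
force: [0.0, -0.3, -1.7]
gripper_width: 23.6
grip_force: 15.0
```

Request:
{"fn": "arm_command", "kwargs": {"plan": [[-1,49,0,0],[-1.5,98,0,0],[-1.5,118,20,0],[-1.5,118,50,0],[-1.5,118,65,0]]}}

```text
t: 31.9
ee_pos: [536.8, 35.9, 71.3]
tool_rot: [0.121, 0.993, -0.0, -0.002]
force: [-1.4, -0.4, -2.1]
gripper_width: 23.6
grip_force: 15.0
```

Request:
{"fn": "arm_command", "kwargs": {"plan": [[0,0,4,0],[0,0,6,0],[0,0,7,0],[0,0,7,0],[0,0,7,0]]}}

```text
t: 32.4
ee_pos: [539.5, 34.6, 68.4]
tool_rot: [0.123, 0.992, 0.0, 0.001]
force: [0.6, 1.3, -1.3]
gripper_width: 23.6
grip_force: 15.0
```

```bash
python3 -c "
from h import *
to((538.2,35,61.5,76));print(robot.sense()['force'])"
```

```text
t 32.4 tcp [539.5  34.6  68.4] ang 75.91 w 23.6
-> (538.2, 35, 61.5, 76) shift 1.3 0.1 6.9 turn -0.1
[ 0.59802462  1.2969285  -1.31132205]
```

Request:
{"fn": "arm_command", "kwargs": {"plan": [[0.5,0,1,0],[0.5,0,2,0],[0.5,0,3,0],[0.5,0,3,0]]}}

```text
t: 32.8
ee_pos: [538.0, 35.2, 64.1]
tool_rot: [0.122, 0.992, 0.0, -0.0]
force: [0.2, -0.3, -1.7]
gripper_width: 23.6
grip_force: 15.0
```

Request:
{"fn": "arm_command", "kwargs": {"plan": [[0,0,0.7,0],[0,0,1.3,0],[0,0,1.3,0]]}}

```text
t: 33.1
ee_pos: [538.4, 35.1, 63.7]
tool_rot: [0.122, 0.992, -0.0, 0.0]
force: [-2.0, 0.9, 4.8]
gripper_width: 23.5
grip_force: 15.0
```

Request:
{"fn": "arm_command", "kwargs": {"plan": [[0,0,0,0],[0,0,0,0],[0,0,0,0],[0,0,0,0]], "fingers": 0.45}}

```text
t: 33.5
ee_pos: [538.2, 35.1, 62.9]
tool_rot: [0.122, 0.992, 0.0, -0.0]
force: [-0.5, 0.4, 0.4]
gripper_width: 41.3
grip_force: 0.0
```

Request:
{"fn": "arm_command", "kwargs": {"plan": [[0,0,-30,0],[0,0,-60,0],[0,0,-90,0],[-4,-48,-95,0],[-8,-96,-95,0]]}}

```text
t: 34.0
ee_pos: [523.9, -60.2, 160.4]
tool_rot: [0.121, 0.993, -0.0, 0.002]
force: [0.7, -0.2, 1.0]
gripper_width: 42.1
grip_force: 0.0
```

Request:
{"fn": "arm_command", "kwargs": {"plan": [[-4,-48,0,0],[-8,-96,0,0],[-12,-144,0,0],[-16,-192,0,0],[-21,-237,0,0]]}}

```text
t: 34.5
ee_pos: [484.7, -297.1, 158.1]
tool_rot: [0.123, 0.992, -0.0, 0.0]
force: [0.7, -0.5, 0.1]
gripper_width: 41.8
grip_force: 0.0
```

Request:
{"fn": "arm_command", "kwargs": {"plan": [[0,0,0,0],[0,0,0,0]]}}

```text
t: 34.7
ee_pos: [484.9, -295.8, 157.7]
tool_rot: [0.124, 0.992, 0.0, -0.0]
force: [-0.4, 0.9, -0.2]
gripper_width: 41.7
grip_force: 0.0
```

```bash
python3 -c "
from h import *
to((485.5,-295,75,76))"
```

```text
t 34.7 tcp [ 484.9 -295.8  157.7] ang 75.8 w 41.7
-> (485.5, -295, 75, 76) shift -0.4 0.9 82.7 turn -0.2
```

Request:
{"fn": "arm_command", "kwargs": {"plan": [[0,0.7,35,0],[0,0.7,65,0],[0,0.7,78,0],[0,0.7,82,0],[0,0.7,82,0]]}}

```text
t: 35.2
ee_pos: [485.9, -293.6, 76.3]
tool_rot: [0.122, 0.993, 0.0, -0.0]
force: [0.1, -0.3, 0.7]
gripper_width: 41.8
grip_force: 0.0
```

Request:
{"fn": "arm_command", "kwargs": {"plan": [[0,0,0,0],[0,0,0,0],[0,0,0,0],[0,0,0,0],[0,0,0,0]], "fingers": 0}}

```text
t: 35.7
ee_pos: [486.2, -294.8, 77.1]
tool_rot: [0.122, 0.992, -0.0, 0.001]
force: [0.1, -0.4, 5.2]
gripper_width: 19.6
grip_force: 15.0
```

Request:
{"fn": "arm_command", "kwargs": {"plan": [[0,0,-40,0],[0,0,-75,0],[5,45,-80,0],[11,94,-80,0],[17,143,-80,0]]}}

```text
t: 36.2
ee_pos: [503.8, -150.4, 156.4]
tool_rot: [0.123, 0.992, -0.0, 0.0]
force: [1.5, 1.7, -0.9]
gripper_width: 19.7
grip_force: 15.0
```

Request:
{"fn": "arm_command", "kwargs": {"plan": [[6,49,0,0],[12,98,0,0],[12,102,30,0],[12,102,60,0],[12,102,68,0]]}}

```text
t: 36.7
ee_pos: [514.3, -48.4, 84.4]
tool_rot: [0.122, 0.993, 0.0, -0.003]
force: [-0.7, 0.6, -0.5]
gripper_width: 19.5
grip_force: 15.0
```

Request:
{"fn": "arm_command", "kwargs": {"plan": [[0,0,2,0],[0,0,4,0],[0,0,4,0],[0,0,4,0]]}}

```text
t: 37.1
ee_pos: [517.9, -50.1, 85.4]
tool_rot: [0.123, 0.992, -0.0, 0.001]
force: [-0.1, -0.4, -1.2]
gripper_width: 19.7
grip_force: 15.0
```

```bash
python3 -c "
from h import *
to((517.1,-51,77.5,76));print(robot.sense()['force'])"
```

```text
t 37.1 tcp [517.9 -50.1  85.4] ang 75.91 w 19.7
-> (517.1, -51, 77.5, 76) shift 0.6 -1.0 7.9 turn -0.1
[-0.13501662 -0.44796755 -1.19943852]
```

Request:
{"fn": "arm_command", "kwargs": {"plan": [[0.4,-0.8,1,0],[0.4,-0.8,2,0],[0.4,-0.8,3,0],[0.4,-0.8,3,0]]}}

```text
t: 37.5
ee_pos: [516.5, -50.3, 81.1]
tool_rot: [0.122, 0.992, -0.0, 0.0]
force: [0.1, -0.3, 0.8]
gripper_width: 19.7
grip_force: 15.0
```

Request:
{"fn": "arm_command", "kwargs": {"plan": [[0,0,0.7,0],[0,0,1.2,0],[0,0,1.2,0]]}}

```text
t: 37.8
ee_pos: [517.0, -50.5, 81.1]
tool_rot: [0.122, 0.992, -0.0, 0.001]
force: [-2.8, -0.6, 8.2]
gripper_width: 19.7
grip_force: 15.0
```

Contact. Release, rise and move aside to check.

Request:
{"fn": "arm_command", "kwargs": {"plan": [[0,0,0,0],[0,0,0,0],[0,0,0,0],[0,0,0,0]], "fingers": 0.45}}

```text
t: 38.2
ee_pos: [516.2, -50.2, 79.5]
tool_rot: [0.122, 0.992, 0.0, -0.0]
force: [-0.2, -0.2, 0.2]
gripper_width: 41.1
grip_force: 0.0
```

Request:
{"fn": "arm_command", "kwargs": {"plan": [[0,0,-30,0],[0,0,-60,0],[0,0,-90,0],[0,0,-110,0],[0,0,-110,0]]}}

```text
t: 38.7
ee_pos: [518.5, -50.6, 193.5]
tool_rot: [0.122, 0.992, -0.0, 0.003]
force: [-0.8, -0.2, 0.2]
gripper_width: 41.8
grip_force: 0.0
```

Request:
{"fn": "arm_command", "kwargs": {"plan": [[0,-45,0,0],[0,-90,0,0],[0,-135,0,0],[0,-180,0,0],[0,-225,0,0]]}}

```text
t: 39.2
ee_pos: [460.5, -269.7, 188.2]
tool_rot: [0.122, 0.993, 0.0, -0.001]
force: [1.2, 0.3, 0.4]
gripper_width: 41.5
grip_force: 0.0
```

Request:
{"fn": "arm_command", "kwargs": {"plan": [[0,0,0,0],[0,0,0,0],[0,0,0,0]]}}

```text
t: 39.5
ee_pos: [461.6, -267.4, 188.8]
tool_rot: [0.122, 0.993, 0.001, -0.001]
force: [0.0, -0.5, 0.4]
gripper_width: 41.7
grip_force: 0.0
```

```bash
python3 - <<'E'
from h import *
d=cam('top')
cv2.imwrite('pics/t5c.png',cv2.resize(d['pixels'][170:300,140:460],None,fx=2.4,fy=2.4,interpolation=cv2.INTER_CUBIC)[:,:,::-1])
for nm,d in(('top',d),('scene',cam('scene'))):
    P,ok=d['P'],d['ok'];X,Y,Z=np.moveaxis(P,-1,0)
    for n,lo,hi,cx,cy in(('bottle',84,100,517,-52),('die',70,83,538,34)):
        m=ok&(Z>lo)&(Z<hi)&(np.hypot(X-cx,Y-cy)<35)
        q=np.c_[X[m],Y[m]].astype(np.float32);print(nm,n,m.sum(),cv2.minEnclosingCircle(q),np.median(q,0),np.median(Z[m]))
    m=ok&(Z>95)&(Z<106)&(abs(X-481)<25)&(abs(Y-256)<50)
    print('handle',cv2.minAreaRect(P[m][:,:2].astype(np.float32)),np.median(Z[m]))
s=robot.sense();print(s['force'],s['grip_force'],s['t'])
E
```

```text
top bottle 61 ((516.3302612304688, -48.46426773071289), 10.321503639221191) [514.9381   -48.759796] 93.40141340847765
top die 80 ((538.0036010742188, 37.6700553894043), 11.737125396728516) [537.5847    37.702187] 78.20053420380219
handle ((481.5968017578125, 255.45785522460938), (10.060730934143066, 75.07968139648438), 10.368589401245117) 101.01821805525543
scene bottle 97 ((515.3753051757812, -50.946529388427734), 11.268568992614746) [518.8404 -50.8094] 93.8262616672639
scene die 121 ((536.9359741210938, 34.362369537353516), 13.277572631835938) [542.00665   35.185154] 79.09085699680156
handle ((482.24078369140625, 255.31790161132812), (9.947807312011719, 75.69409942626953), 9.685025215148926) 101.43668934747461
[ 0.1390861  -0.18337372  0.15621465] 0.0 39.6
```

View pics/t5c.png

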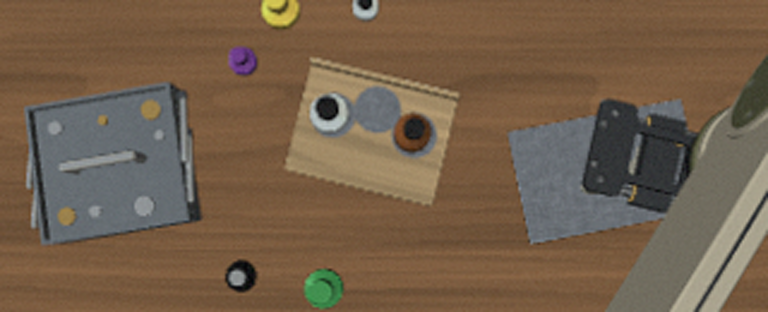

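The bottle and die are back within about 3 mm of their start spots, at (413,132) and (330,112) in the crop. The tray is down and the arm is clear, so I'm handing in.

```bash
python3 -c "
from cell import robot
print(robot.finish_job())"
```

```text
the job is handed in; nothing more can be done
None
```

The job is handed in, with no verdict returned: the tin was on the box's felt disc before the tray came back down, and the bottle and die are back upright within about 3 mm of their start spots, by the last camera check.

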